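Change over the reagent boxes at the water-test bench

TASK

The test with the reagents in the short box is finished and the one with the long box comes next, and only one box may stand open at a time. First press down the lid of the short box, which stands ajar, until its touch latch holds it shut, then push in the lid of the long box and let go so that it springs ajar. Leave the middle-sized box latched shut.

Things in the scene. Friction and masses are not known exactly. Their poses are not given: they have to be found in the camera images.
- short_lid_spot (a point): Black dot, 18 mm wide, on the lid of the short box: middle of the grey lid's top, 25 mm from its front edge. White fixed box 130 deep, 80 wide, 90 high; lid 69 wide, hinged along the far edge, 90 mm behind the dot. Starts ajar, sprung up 14 degrees, dot 112 mm above the table; latched, the dot is 91 mm up. Site x: front edge to hinge along the lid, y along the hinge, z out of the lid.
- long_lid_spot (a point): The same dot on the long box (180 wide, lid 169, else alike). Starts latched, dot 91 mm above the table. Push-push latch, alike on all: press the dot down to 82 mm above the table (hard stop at 80; stopping above 84 may fail), then let go: a latched lid springs up, dot to 112; an ajar lid stays latched at 91. Takes 4 to 7 N slowly, up to 20 N fast. Axes as on the short box.
- middle_lid_spot (a point): The same dot on the middle-sized box (125 wide, lid 114, else alike). Starts latched, dot 91 mm above the table, and is to stay so. The three boxes stand in a row across the table, about 235 mm apart in any order, hinges away from the robot, each turned up to 13 degrees; bottles up to 82 mm high stand near them.

How it is judged:
By the outcome, as a careful person would: the job done as asked, in the order asked, and still so for the second after the job is handed in, with the robot touching nothing.
It also fails if it takes over 42 s, if anything falls off the work surface, if the arm or the gripper's body presses on something with over 40 N, if the wrist force passes 120 N, or if a joint passes its speed limit or range.

ROBOT

A 7-joint arm with a two-finger parallel gripper is mounted at the origin on the work surface. World frame = base frame: x ahead of the robot, y to its left, z up, the work surface at z = 0. Lengths are in m, angles in rad, forces in N, time in s.
With the tool pointing down it reaches from about 0.4 to 0.85 m from the base axis. Payload 4.5 kg.
Tool frame: the origin (TCP) lies midway between the tips of the shut fingers; the grasp point (between the pads) lies 19 mm behind it; z points along the fingers, y is the direction in which the jaws open and shut (so a half turn about z gives the same grasp; the last joint's range is limited). The gripper opens to 88 mm and grips with 3 to 60 N. Pads are 18 mm wide; open, the fingers measure 123 mm over their backs; the gripper's body (75 mm by 187 mm) begins 45 mm behind the grasp point.
Start: joints at [1.351, 0.689, -0.195, 1.565, 0.157, 0.902, -0.215], TCP at [0.157, -0.605, 0.239] pointing down, gripper open.
Joint ranges: [-3.01, 3.01], [-0.46, 2.08], [-1.47, 1.51], [0.13, 2.56], [-1, 4.14], [0.04, 2.09], [-2.66, 2.66]. Speed limits (rad/s): [2.57, 2.57, 3.14, 3.14, 3.14, 3.14, 3.14].

INTERFACE

Orientations are given as a unit quaternion [x, y, z, w].
In Python, from plant import r gives the robot as it stands. The module is installed in compiled form; this text tells all that it offers.
- The arm moves only by the shell command python3 -m jog 'ROWS' [FORCE]. ROWS is JSON, a list of rows, each an object with "translation": the shift along the tool's x, y, z in units of 40 mm (1.0 is 40 mm), a list of three; "twist": the turn about the tool's z in units of 6 degrees (1.0 is 6 degrees); "claw": the opening in per cent of the stroke, from 0 (shut) to 100 (fully open). A call has 1 to 20 rows; each row shifts and turns the commanded pose from where the row before left it, along the tool's axes as they then stand; what a row does not reach is not made up. A row lasts 1/12 s, in which the tool goes at most 41.7 mm and 7.16 degrees, less where a joint would pass 70% of its speed; a pose out of reach is approached as far as the arm can. A call is refused whole if a number of a shift passes 1 or a number of a turn 1, either way. A call with a gripper value outside its range is refused whole. The fingers move at their own pace and stop on an object; FORCE is the grip in N (left out, the last holds). Time passes only in rows, so rows that do not move let the fingers close. It gives the time, the measured TCP pose, the force and the opening at its end, in the units of the state.
- r.get_state(): the state, without advancing time (a new reading comes with each control period).
- r.snapshot(name): name is "scene" or "top"; returns a dict with "img" (400x640x3 uint8, red, green, blue), "fx", "fy", "cx", "cy" (pixels), "dist_coeffs" ([k1, k2, p1, p2, k3] as OpenCV has them; the pictures are not rectified), "origin" and "rotation" of the camera in the world. Camera axes: x right, y up, looking along -z (the intrinsics and any distortion apply to the point x, -y, -z); pixel columns grow to the right and rows downward; lengths in m; the calibration is good to about 2 mm. A picture is of the moment at which its call begins. There is no depth.
- r.finish_job(): hands the job in, once; it reports no verdict.
Trained networks look in the newest picture that a camera, given by its name, has taken for a name from the list of things; names that differ only in an ending like _2 or _b are one class to them, and where a whole thing is asked for, a point or a joint stands for the part that bears it (a point fixed in the world has none). Each returns a list of dicts, best first, with "confidence" (0 to 1); they miss things now and then, are a little off and sometimes report something else, mostly with a low value. They report only what shows in the picture. A call takes as long as a camera call.
- r.spot_in(label, camera): "rect" ([left, top, right, bottom] in pixels, round what is visible of it).
- r.spot_point(label, camera): "location" ([row, column] in pixels: a listed point, or the origin of a listed thing).
The state is a dict: "clock": time; "q": joint angles; "qd": joint speeds; "joint_torque": joint torques, N m; "tool_pos": TCP position; "eef_rot": TCP orientation; "contact_force": force on the tool from outside, world axes, zero at the start; "moment": the same for the moment, N m; "opening": opening from 0.0 (shut) to 1.0 (fully open).
Only numpy, scipy, OpenCV 4.12 (cv2) and the standard library are available. Lean on these libraries where they do the work, as an engineer would, in place of code of your own. Each camera call takes 0.05 s, during which the arm holds its last target. There are 200 camera calls.

## Working session

There is one attempt and no reset: what is moved stays moved. The work goes in short steps, Python scripts to look and compute and a shell command to move; the robot and the scene stay as the last step left them, time stands still between calls to the robot, and variables do not carry over. Pictures are saved under pics/ and viewed, about 8 in all and at most 12, crops included, and the job is handed in when it is done.

```bash
mkdir -p pics; cat > h.py <<'E'
import numpy as np, cv2
from plant import r
from scipy.spatial.transform import Rotation as R
def ray(s,rc):
    K=np.array([[s['fx'],0,s['cx']],[0,s['fy'],s['cy']],[0,0,1.]])
    p=cv2.undistortPoints(np.array([[[rc[1],rc[0]]]],float),K,np.array(s['dist_coeffs'],float))[0,0]
    M=np.array(s['rotation']); M=M if M.shape==(3,3) else R.from_quat(M).as_matrix()
    d=M@np.array([p[0],-p[1],-1]); return np.array(s['origin'],float),d/np.linalg.norm(d)
def tri(a,b):
    (o1,d1),(o2,d2)=a,b
    A=np.stack([d1,-d2],1); t=np.linalg.lstsq(A,o2-o1,rcond=None)[0]
    p,q=o1+t[0]*d1,o2+t[1]*d2
    return (p+q)/2,np.linalg.norm(p-q)
def atz(a,z): return a[0]+a[1]*(z-a[0][2])/a[1][2]
E
python3 - <<'E'
from h import *
S={c:r.snapshot(c) for c in('scene','top')}
for c in S: cv2.imwrite(f'pics/{c}0.png',S[c]['img'][:,:,::-1]); print(c,S[c]['origin'])
for n in('short','long','middle'):
    P={}
    for c in S:
        l=r.spot_point(n+'_lid_spot',c); P[c]=l
        print(n,c,[(np.round(x['location'],1).tolist(),round(x['confidence'],2)) for x in l[:3]], [(np.round(x['rect']).tolist(),round(x['confidence'],2)) for x in r.spot_in(n+'_lid_spot',c)[:2]])
    if P['scene'] and P['top']: print(tri(ray(S['scene'],P['scene'][0]['location']),ray(S['top'],P['top'][0]['location'])))
s=r.get_state();print(s)
E
```

```text
scene [1.19387148 0.03576756 0.60246391]
top [ 0.47895238 -0.02175725  0.84923038]
short scene [([198.5, 320.4], 0.59)] [([300.0, 189.0, 336.0, 234.0], 0.79)]
short top [([222.7, 309.4], 0.72)] [([286.0, 170.0, 336.0, 243.0], 0.89)]
(array([ 5.23527093e-01, -4.69854921e-04,  1.04151337e-01]), np.float64(0.006785426648211102))
long scene [([211.0, 427.2], 0.88)] [([386.0, 204.0, 486.0, 249.0], 0.72)]
long top [([205.8, 179.3], 0.73)] [([129.0, 152.0, 226.0, 225.0], 0.78)]
(array([0.55593685, 0.21715449, 0.09926854]), np.float64(0.0025698368027554847))
middle scene [([194.7, 211.0], 0.7), ([212.3, 427.2], 0.66)] [([169.0, 187.0, 242.0, 226.0], 0.91)]
middle top [([234.7, 451.3], 0.66)] [([415.0, 182.0, 484.0, 252.0], 0.68)]
(array([ 0.49964217, -0.23727509,  0.09466808]), np.float64(0.005795730380008712))
{'clock': 0.7, 'q': array([ 1.35076031,  0.68907824, -0.19463697,  1.56530885,  0.15727754,
        0.90252211, -0.21510061]), 'qd': array([ 8.60724253e-04,  1.40428395e-03,  5.45937791e-05,  8.76216077e-04,
        4.06357953e-04, -1.26097915e-03, -1.12625935e-03]), 'joint_torque': array([ 4.94924207e-04, -5.27372360e+01, -1.26682755e+00, -1.53723300e+01,
       -5.19198866e-02, -7.18799492e-04,  1.91502050e-05]), 'tool_pos': array([ 0.1570003 , -0.60497146,  0.23875487]), 'eef_rot': array([9.91954344e-01, 1.26596121e-01, 2.67860575e-05, 2.88892135e-05]), 'contact_force': array([0.5596356 , 0.21118342, 0.07209116]), 'moment': array([-0.00824227, -0.00696015,  0.02815646]), 'opening': 1.0002507291510732}
```

```bash
python3 - <<'E'
import cv2
a=cv2.imread('pics/top0.png')[120:290,90:520];b=cv2.imread('pics/scene0.png')[130:300,120:550]
cv2.imwrite('pics/both.png',cv2.vconcat([cv2.resize(x,None,fx=1.75,fy=1.75,interpolation=cv2.INTER_CUBIC) for x in(a,b)]))
E
```

```text
(no output)
```

View pics/both.png

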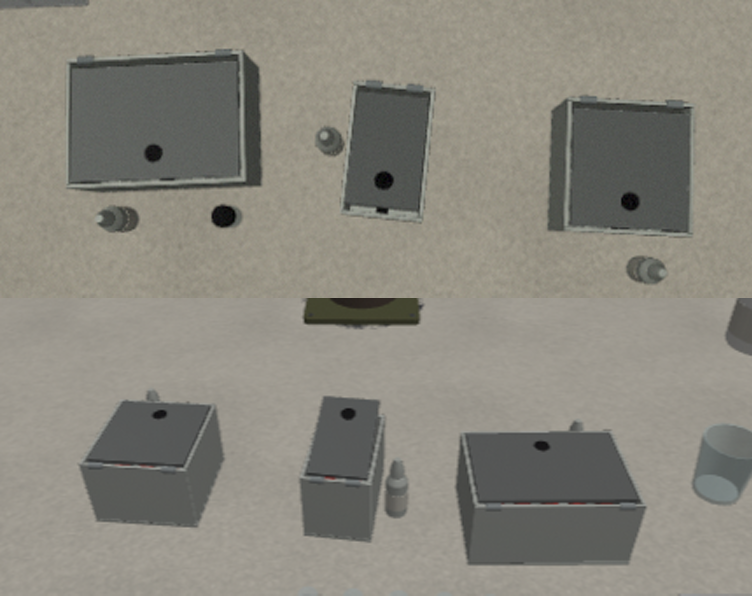

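The picture shows, left to right from the robot, long (latched), short (ajar) and middle (latched). In top-view pixels the dots are near (col 177, row 207), (309, 223) and (450, 235). A black bottle cap near (218, 243) must not be mistaken for a dot. Next I refine the dots by blob centroid.

```bash
python3 - <<'E'
from h import *
g={'top':{'long':(207.4,177.4),'short':(222.9,309.4),'middle':(234.9,450)},'scene':{'long':(214.6,429.1),'short':(196,318.9),'middle':(196,211)}}
S={c:r.snapshot(c) for c in g}; Z=dict(long=.091,short=.112,middle=.091)
st=r.get_state(); M=R.from_quat(st['eef_rot']).as_matrix(); print(M.round(3),st['tool_pos'])
for n in Z:
    L={}
    for c in g:
        im=S[c]['img'].mean(2); y,x=map(int,np.round(g[c][n])); w=im[y-9:y+10,x-9:x+10]
        wt=np.clip(45-w,0,None); lab=cv2.connectedComponentsWithStats((wt>0).astype('u1'))
        k=1+np.argmin(np.linalg.norm(lab[3][1:]-9,axis=1)); m=wt*(lab[1]==k)
        yy,xx=np.mgrid[y-9:y+10,x-9:x+10]; rc=(np.sum(yy*m)/m.sum(),np.sum(xx*m)/m.sum())
        L[c]=ray(S[c],rc); print(n,c,np.round(rc,1),lab[2][k][4],'atz',atz(L[c],Z[n]).round(4))
    p,e=tri(L['top'],L['scene']); print(' tri',p.round(4),e.round(4),'tool units',(M.T@(p-st['tool_pos'])/.04).round(2))
E
```

```text
[[ 0.968  0.251  0.   ]
 [ 0.251 -0.968 -0.   ]
 [ 0.     0.    -1.   ]] [ 0.15696188 -0.60498769  0.23874739]
long top [207.  177.3] 71 atz [0.5547 0.2219 0.091 ]
long scene [213.9 429.2] 36 atz [0.5544 0.2238 0.091 ]
 tri [0.5548 0.2228 0.0911] 0.0017 tool units [ 14.82 -17.54   3.69]
short top [222.6 308.9] 88 atz [ 0.5234 -0.0033  0.112 ]
short scene [195.6 318.5] 40 atz [ 0.5236 -0.0008  0.112 ]
 tri [ 0.5233 -0.0021  0.1117] 0.0024 tool units [ 12.65 -12.29   3.18]
middle top [234.8 449.5] 83 atz [ 0.5001 -0.2382  0.091 ]
middle scene [196.  210.9] 28 atz [ 0.4999 -0.235   0.091 ]
 tri [ 0.4998 -0.2366  0.0912] 0.003 tool units [10.61 -6.76  3.69]
```

```bash
python3 -m jog '[{"translation":[0.2,-0.2,0],"twist":0,"claw":0},{"translation":[0.4,-0.4,0],"twist":0,"claw":0},{"translation":[0.6,-0.6,0],"twist":0,"claw":0},{"translation":[0.7,-0.7,0],"twist":0,"claw":0},{"translation":[0.7,-0.7,0],"twist":0,"claw":0},{"translation":[0.7,-0.7,0],"twist":0,"claw":0},{"translation":[0.7,-0.7,0],"twist":0,"claw":0},{"translation":[0.7,-0.7,0],"twist":0,"claw":0},{"translation":[0.7,-0.7,0],"twist":0,"claw":0},{"translation":[0.7,-0.7,0],"twist":0,"claw":0},{"translation":[0.7,-0.7,0],"twist":0,"claw":0},{"translation":[0.7,-0.7,0],"twist":0,"claw":0},{"translation":[0.7,-0.7,0],"twist":0,"claw":0},{"translation":[0.7,-0.7,0],"twist":0,"claw":0},{"translation":[0.7,-0.7,0],"twist":0,"claw":0},{"translation":[0.7,-0.6,0],"twist":0,"claw":0},{"translation":[0.7,-0.6,0],"twist":0,"claw":0},{"translation":[0.6,-0.5,0],"twist":0,"claw":0},{"translation":[0.4,-0.3,0],"twist":0,"claw":0},{"translation":[0,0,0],"twist":0,"claw":0}]' 20
cat >> h.py <<'E'
def go(p):
    s=r.get_state(); M=R.from_quat(s['eef_rot']).as_matrix()
    print('t',round(s['clock'],2),'tcp',s['tool_pos'].round(4),'F',s['contact_force'].round(1),'open',round(s['opening'],2),'zaxis',M[:,2].round(3),'units',(M.T@(np.array(p)-s['tool_pos'])/.04).round(2))
E
python3 -c "
from h import *;go([.522,-.0021,.082])"
```

```text
clock: 2.47
tool_pos: [0.5084, -0.0299, 0.239]
eef_rot: [0.991, 0.13, 0.002, -0.001]
contact_force: [0.5, -0.2, 1.0]
opening: 0.004
t 2.47 tcp [ 0.5084 -0.0299  0.239 ] F [ 0.5 -0.2  1. ] open 0.0 zaxis [ 0.004  0.003 -1.   ] units [ 0.49 -0.57  3.93]
```

```bash
python3 -m jog '[{"translation":[0.25,-0.3,0.2],"twist":0,"claw":0},{"translation":[0.24,-0.27,0.5],"twist":0,"claw":0},{"translation":[0,0,0.6],"twist":0,"claw":0},{"translation":[0,0,0.6],"twist":0,"claw":0},{"translation":[0,0,0.5],"twist":0,"claw":0},{"translation":[0,0,0.3],"twist":0,"claw":0},{"translation":[0,0,0.1],"twist":0,"claw":0},{"translation":[0,0,0],"twist":0,"claw":0},{"translation":[0,0,0],"twist":0,"claw":0},{"translation":[0,0,0],"twist":0,"claw":0}]'
python3 -c "
from h import *;go([.522,-.0021,.082])"
```

```text
clock: 3.3
tool_pos: [0.5189, -0.0087, 0.1277]
eef_rot: [0.992, 0.126, 0.001, 0.0]
contact_force: [-0.8, 0.5, -0.1]
opening: 0.004
t 3.3 tcp [ 0.5189 -0.0087  0.1277] F [-0.8  0.5 -0.1] open 0.0 zaxis [ 0.002 -0.    -1.   ] units [ 0.11 -0.14  1.14]
```

```bash
python3 -m jog '[{"translation":[0.06,-0.08,0],"twist":0,"claw":0},{"translation":[0.05,-0.06,0.1],"twist":0,"claw":0},{"translation":[0,0,0.1],"twist":0,"claw":0},{"translation":[0,0,0.1],"twist":0,"claw":0},{"translation":[0,0,0.1],"twist":0,"claw":0},{"translation":[0,0,0.1],"twist":0,"claw":0},{"translation":[0,0,0.1],"twist":0,"claw":0},{"translation":[0,0,0.1],"twist":0,"claw":0},{"translation":[0,0,0.1],"twist":0,"claw":0},{"translation":[0,0,0.1],"twist":0,"claw":0},{"translation":[0,0,0],"twist":0,"claw":0},{"translation":[0,0,0],"twist":0,"claw":0},{"translation":[0,0,0],"twist":0,"claw":0}]'
python3 -c "
from h import *;go([.522,-.0021,.082])"
```

```text
clock: 4.38
tool_pos: [0.5204, -0.0019, 0.0906]
eef_rot: [0.992, 0.127, -0.001, 0.0]
contact_force: [-3.2, 0.7, 4.3]
opening: 0.007
t 4.38 tcp [ 0.5204 -0.0019  0.0906] F [-3.2  0.7  4.3] open 0.01 zaxis [-0.002 -0.    -1.   ] units [0.04 0.01 0.21]
```

```bash
python3 -m jog '[{"translation":[0,0,0.06],"twist":0,"claw":0},{"translation":[0,0,0.06],"twist":0,"claw":0},{"translation":[0,0,0.06],"twist":0,"claw":0},{"translation":[0,0,0.04],"twist":0,"claw":0},{"translation":[0,0,0],"twist":0,"claw":0},{"translation":[0,0,0],"twist":0,"claw":0},{"translation":[0,0,0],"twist":0,"claw":0}]'
python3 -c "
from h import *;go([.522,-.0021,.082])"
```

```text
clock: 4.97
tool_pos: [0.5208, -0.0021, 0.082]
eef_rot: [0.992, 0.126, -0.0, 0.0]
contact_force: [-2.9, 0.4, 5.3]
opening: 0.007
t 4.97 tcp [ 0.5208 -0.0021  0.082 ] F [-2.9  0.4  5.3] open 0.01 zaxis [-0.001 -0.    -1.   ] units [0.03 0.01 0.  ]
```

```bash
python3 -m jog '[{"translation":[0,0,-0.1],"twist":0,"claw":0},{"translation":[0,0,-0.15],"twist":0,"claw":0},{"translation":[0,0,-0.25],"twist":0,"claw":0},{"translation":[0,0,-0.5],"twist":0,"claw":0},{"translation":[0,0,-0.6],"twist":0,"claw":0},{"translation":[0,0,-0.6],"twist":0,"claw":0},{"translation":[0.2,-0.4,-0.3],"twist":0,"claw":0},{"translation":[0.3,-0.7,0],"twist":0,"claw":0},{"translation":[0.3,-0.8,0],"twist":0,"claw":0},{"translation":[0.3,-0.8,0],"twist":0,"claw":0},{"translation":[0.3,-0.8,0],"twist":0,"claw":0},{"translation":[0.3,-0.7,0],"twist":0,"claw":0},{"translation":[0.3,-0.6,0],"twist":0,"claw":0},{"translation":[0.2,-0.4,0],"twist":0,"claw":0},{"translation":[0,0,0],"twist":0,"claw":0},{"translation":[0,0,0],"twist":0,"claw":0},{"translation":[0,0,0],"twist":0,"claw":0}]'
cat > look.py <<'E'
from h import *
import sys
S={c:r.snapshot(c) for c in('scene','top')}
for n in('short','long','middle'):
    P={c:r.spot_point(n+'_lid_spot',c) for c in S}
    for c in S: print(n,c,[(np.round(x['location'],1).tolist(),round(x['confidence'],2)) for x in P[c][:2]])
a=S['top']['img'][120:290,90:520];b=S['scene']['img'][130:300,120:550]
cv2.imwrite(f'pics/{sys.argv[1]}.png',cv2.vconcat([cv2.resize(x,None,fx=1.75,fy=1.75,interpolation=cv2.INTER_CUBIC) for x in(a,b)])[:,:,::-1])
go([.5548,.2228,.082])
E
python3 look.py b1
```

```text
clock: 6.38
tool_pos: [0.5545, 0.2197, 0.1823]
eef_rot: [0.992, 0.126, 0.0, 0.001]
contact_force: [-1.2, -0.8, -0.2]
opening: 0.008
short scene [([201.3, 323.1], 0.87)]
short top [([225.3, 308.4], 0.74)]
long scene [([213.8, 425.5], 0.85)]
long top [([207.3, 178.1], 0.77)]
middle scene [([194.2, 208.1], 0.79)]
middle top [([233.6, 448.3], 0.6)]
t 6.78 tcp [0.5542 0.2211 0.182 ] F [-1.1  0.5  0.3] open 0.01 zaxis [ 0. -0. -1.] units [ 0.02 -0.04  2.5 ]
```

View pics/b1.png

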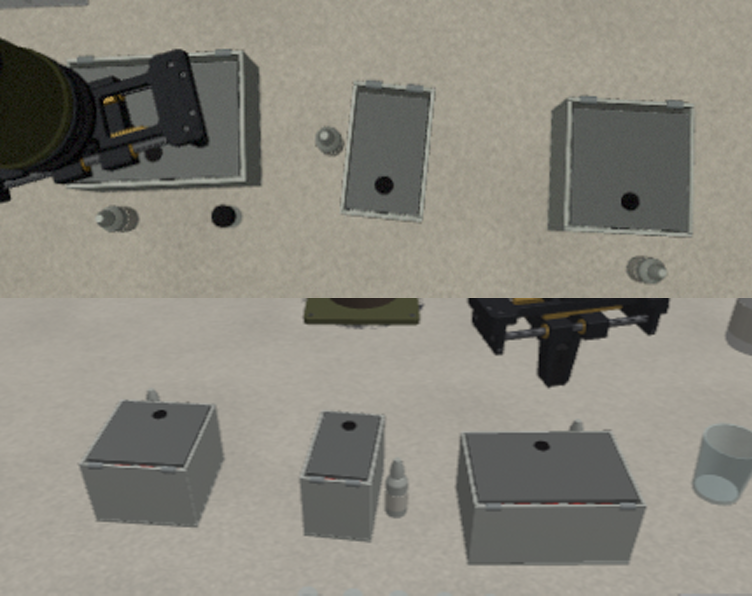

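The short lid is now flush: its dot moved down to (348, 425) in the scene half, the front gap is closed, and the tool is off it. The other two lids are unchanged. Next I press the long lid.

```bash
python3 -m jog '[{"translation":[0.02,-0.04,0.2],"twist":0,"claw":0},{"translation":[0,0,0.4],"twist":0,"claw":0},{"translation":[0,0,0.5],"twist":0,"claw":0},{"translation":[0,0,0.4],"twist":0,"claw":0},{"translation":[0,0,0.3],"twist":0,"claw":0},{"translation":[0,0,0.2],"twist":0,"claw":0},{"translation":[0,0,0.1],"twist":0,"claw":0},{"translation":[0,0,0.07],"twist":0,"claw":0},{"translation":[0,0,0.07],"twist":0,"claw":0},{"translation":[0,0,0.07],"twist":0,"claw":0},{"translation":[0,0,0.06],"twist":0,"claw":0},{"translation":[0,0,0.06],"twist":0,"claw":0},{"translation":[0,0,0.05],"twist":0,"claw":0},{"translation":[0,0,0],"twist":0,"claw":0},{"translation":[0,0,0],"twist":0,"claw":0},{"translation":[0,0,0],"twist":0,"claw":0},{"translation":[0,0,0],"twist":0,"claw":0}]'
python3 -c "
from h import *;go([.5548,.2228,.082])"
```

```text
clock: 8.2
tool_pos: [0.555, 0.2236, 0.0836]
eef_rot: [0.992, 0.127, 0.001, -0.0]
contact_force: [-0.6, -0.8, 5.2]
opening: 0.008
t 8.2 tcp [0.555  0.2236 0.0836] F [-0.6 -0.8  5.2] open 0.01 zaxis [ 0.001  0.001 -1.   ] units [-0.01  0.02  0.04]
```

Another 1.6 mm, then retract and clear out toward the robot, well above the lid.

```bash
python3 -m jog '[{"translation":[0,0,0.03],"twist":0,"claw":0},{"translation":[0,0,0.02],"twist":0,"claw":0},{"translation":[0,0,0],"twist":0,"claw":0},{"translation":[0,0,0],"twist":0,"claw":0}]'
python3 -m jog '[{"translation":[0,0,-0.15],"twist":0,"claw":0},{"translation":[0,0,-0.3],"twist":0,"claw":0},{"translation":[0,0,-0.5],"twist":0,"claw":0},{"translation":[0,0,-0.6],"twist":0,"claw":0},{"translation":[0,0,-0.7],"twist":0,"claw":0},{"translation":[0,0,-0.7],"twist":0,"claw":0},{"translation":[-0.2,0,-0.5],"twist":0,"claw":0},{"translation":[-0.4,0,-0.3],"twist":0,"claw":0},{"translation":[-0.4,0,0],"twist":0,"claw":0},{"translation":[-0.4,0,0],"twist":0,"claw":0},{"translation":[-0.3,0,0],"twist":0,"claw":0},{"translation":[0,0,0],"twist":0,"claw":0},{"translation":[0,0,0],"twist":0,"claw":0},{"translation":[0,0,0],"twist":0,"claw":0}]'
python3 look.py b2
```

```text
clock: 8.53
tool_pos: [0.5551, 0.2236, 0.0817]
eef_rot: [0.992, 0.127, 0.001, -0.0]
contact_force: [-1.1, 0.8, 5.6]
opening: 0.006
clock: 9.7
tool_pos: [0.4898, 0.2066, 0.2313]
eef_rot: [0.992, 0.126, 0.001, -0.0]
contact_force: [0.3, 0.1, 0.6]
opening: 0.002
short scene [([203.0, 317.4], 0.96)]
short top []
long scene [([206.7, 430.0], 0.98)]
long top [([205.9, 172.7], 0.69)]
middle scene []
middle top [([235.2, 450.7], 0.65)]
t 10.1 tcp [0.4888 0.2063 0.2305] F [-0.4  0.3 -0.2] open 0.01 zaxis [-0. -0. -1.] units [1.7  0.01 3.71]
```

View pics/b2.png

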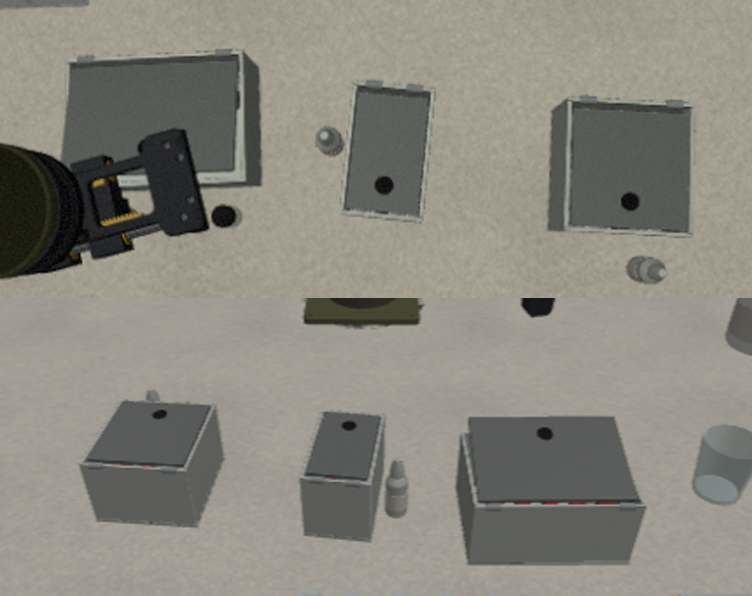

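The long lid is now ajar: its dot rose to (545, 433) in the scene half, and the lid's front edge stands above the rim. The short and middle lids are flush, the bottles stand, and the tool is clear at z = 0.23. I'm handing in.

```bash
python3 -c "
from plant import r;print(r.finish_job())"
```

```text
the job is handed in; nothing more can be done
None
```

The short box is latched shut and the long box stands ajar, done in that order. The middle box was never touched, and the job is handed in.

- **Presses:** I used the shut fingertips on each dot. The short lid went down to 82.0 mm at about 5 N and stayed latched. The long lid went down to 81.7 mm at about 6 N and sprang up on release.
- **Last checks:** The last picture shows the short and middle lids flush, the long lid ajar and all the bottles standing. The arm was clear at z = 0.23 m with contact force near zero, and the clock read 10.1 s.
- **Not confirmed:** I judged the final lid states from dot shifts in the pictures and did not re-triangulate their heights. In that last look the detector missed the short dot in the top view and the middle dot in the scene view, but both were plain to see in the picture. It also reported a long dot in the top view, where the gripper hid it, so I ignored that one.

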